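Pin the injector clamp gate

ROBOT

A 7-joint arm with a two-finger parallel gripper is mounted at the origin on the work surface. World frame = base frame: x ahead of the robot, y to its left, z up, the work surface at z = 0. Lengths are in mm, angles in rad, forces in N, time in s.
With the tool pointing down it reaches from about 425 to 875 mm from the base axis. Payload 4.7 kg.
Tool frame: the origin (TCP) lies midway between the tips of the shut fingers; the grasp point (between the pads) lies 19 mm behind it; x points along the fingers, y is the direction in which the jaws open and shut, and the axes are right-handed (so a half turn about x gives the same grasp; the last joint's range is limited). The gripper opens to 87 mm and grips with 3 to 60 N. Pads are 19 mm wide; open, the fingers measure 117 mm over their backs; the gripper's body (75 mm by 190 mm) begins 51 mm behind the grasp point.
Start: joints at [-1.093, 0.321, -0.07, 1.45, 0.023, 1.371, -0.057], TCP at [290.807, 581.341, 222.587] pointing down, gripper open.
Joint ranges: [-2.86, 2.86], [-0.3, 2.09], [-1.38, 1.24], [0.06, 2.45], [-1.56, 4.7], [0.09, 2.05], [-2.69, 2.69]. Speed limits (rad/s): [2.57, 2.57, 3.14, 3.14, 3.14, 3.14, 3.14].

INTERFACE

Orientations are given as a unit quaternion [w, x, y, z].
In Python, from plant import * gives the robot as it stands.
- The arm moves only by the shell command python3 -m inch 'ROWS'. ROWS is JSON, a list of rows, each a list of 7 numbers: the shift along the tool's x, y, z in mm, then the turn, a rotation vector about the tool's x, y, z in rad, then the closure, from 0 (fully open) to 1 (shut). In form: [[dx, dy, dz, wx, wy, wz, fingers], ...]. A call has 1 to 12 rows; each row shifts and turns the commanded pose from where the row before left it, along the tool's axes as they then stand; what a row does not reach is not made up. A row lasts 1/10 s, in which the tool goes at most 50 mm and 8.59 degrees, less where a joint would pass 70% of its speed; a pose out of reach is approached as far as the arm can. A call with a gripper value outside its range is refused whole. The fingers move at their own pace and stop on an object; the grip force is fixed at half the most. Time passes only in rows, so rows that do not move let the fingers close. It gives the time, the measured TCP pose, the force and the opening at its end, in the units of the state.
- read_state(): the state, without advancing time (a new reading comes with each control period).
- get_image(name): name is "side" or "top"; returns the picture (384x512x3 uint8, red, green, blue); there is no depth.
- camera_model(name): a dict with "fx", "fy", "cx", "cy" (pixels), "R" (3x3) and "t" (3): a world point X has camera coordinates R X + t. Camera axes: x right, y down, z forward; pixel columns grow to the right and rows downward; lengths in mm; the calibration is good to about 2 mm. A picture is of the moment at which its call begins. camera_model takes no time and is no camera call.
- finish_job(): hands the job in, once; it reports no verdict.
The state is a dict: "time_s": time; "joint_pos": joint angles; "dq": joint speeds; "joint_efforts": joint torques, N m; "tcp_pos": TCP position; "eef_rot": TCP orientation; "force": force on the tool from outside, world axes, zero at the start; "moment": the same for the moment, N m; "gripper_width": finger opening in mm.
Only numpy, scipy, OpenCV 4.12 (cv2) and the standard library are available. Lean on these libraries where they do the work, as an engineer would, in place of code of your own. Each camera call takes 0.05 s, during which the arm holds its last target.

TASK

The swing gate of the injector clamping fixture is already closed, with its eye lined up in the fork. Take the long headed pin out of the pin rack and push it down through the fork and the eye until its collar sits fully home on the fork, then let go. Leave the short headed pin and the headless dowel in the rack.

Things in the scene. Friction and masses are not known exactly. Their poses are not given: they have to be found in the camera images.
- long_pin: Long headed steel pin upright in a grey rack (60x250x45 mm, 3 sockets in a row 80 mm apart, 36 deep). Shank dia 16, 60 long, last 14 tapering to an 8 mm flat tip; collar dia 36, 6 thick; above it a knurled grip knob dia 26, 34 tall. Collar starts 24 mm above the rack top. 0.2 kg. Origin: axis, underside of collar; z up to the knob (tip at -60, top at +40 mm).
- short_pin: Bystander in the same rack: headed pin with the same collar and knob as the long one, but its shank is only 30 mm long, so its collar rests on the rack's top. Origin: on the axis at the underside of the collar, z up towards the knob. Stays in the rack.
- dowel: Bystander in the same rack: plain headless steel dowel, diameter 16 mm, 82 mm long, standing 46 mm out of the rack. Origin on its axis 10 mm above its lower tip, z up. Stays in the rack.
- fork_hole (a point): Centre of the hole in the fork's flat top (50x50 mm), 78 mm above the bench, z up. The fork is a dark C at one end of the fixed injector fixture (base 150x260 mm), its highest part. Hole vertical, 21 mm wide, through upper cheek, aluminium gate eye and lower cheek, 44 mm in all, then free below. Spring balls in the eye grip the shank: the pin needs a push of 5 to 15 N for the last 35 mm.
Not all that is in view belongs to the job. What is shaped like the long_pin but blue is not meant.

How it is judged (in metres and radians):
At the end, for the whole second after the job is handed in: The long headed pin is through the fork and the eye, its collar within 5 mm of the fork's top and within 10 mm of the hole's axis, upright within 10 degrees, released and at rest; the short pin and the dowel are still in their sockets (within 30 mm of where they started) (z of long_pin in the frame of fork_hole between -0.005 and 0.005 m and horizontal distance between long_pin and fork_hole below 0.01 m and angle between long_pin's own z axis and vertical below 0.175 rad and linear speed of long_pin below 0.02 m/s and distance of each of short_pin, dowel from where it was at the start of the episode below 0.03 m); the robot touches nothing.
It fails at once if the short pin or the dowel is taken out of the rack (distance of any of short_pin, dowel from where it was at the start of the episode above 0.03 m).
It also fails if it takes over 40 s, if anything falls off the work surface, if the arm or the gripper's body presses on something with over 40 N, if the wrist force passes 120 N, or if a joint passes its speed limit or range.

## Working session

There is one attempt and no reset: what is moved stays moved. The work goes in short steps, Python scripts to look and compute and a shell command to move; the robot and the scene stay as the last step left them, time stands still between calls to the robot, and variables do not carry over. Pictures are saved under pics/ and viewed, and the job is handed in when it is done.

```bash
ls; mkdir -p pics; python3 - <<'E'
from plant import *
import cv2,numpy as np
s=read_state()
for k in s: print(k,s[k])
for n in ("side","top"):
    im=get_image(n); cv2.imwrite(f"pics/{n}0.png",im[:,:,::-1]); m=camera_model(n); print(n,m)
E
```

```text
pics
time_s 0.0
joint_pos [-1.09289438  0.321802   -0.07005659  1.45172225  0.02262254  1.37078335
 -0.05692335]
dq [-4.36531610e-04  9.27075111e-05  1.02440266e-03 -9.63131617e-04
  3.03816170e-04  6.68704851e-04  1.95592912e-04]
joint_efforts [ 6.24966788e-06 -4.91288173e+01 -4.03948138e-01 -3.12525594e+01
 -6.40731817e-02  4.38777928e-02  1.84601813e-04]
tcp_pos [290.59146852 580.78833753 221.45122049]
eef_rot [ 0.68806585  0.16184489  0.68828808 -0.16319046]
force [-0.01423127 -0.77486651 -0.53260294]
moment [ 0.02905502 -0.00716974  0.02080962]
gripper_width 86.72862830628364
side {'fx': 448.97892228765846, 'fy': 448.97892228765846, 'cx': 255.88353365987444, 'cy': 197.40713667941162, 'R': array([[ 0.79864904, -0.60172971, -0.00900343],
       [-0.43762059, -0.57043459, -0.69504862],
       [ 0.41309554,  0.55904   , -0.71890636]]), 't': array([-463.02160808,  301.64088331,  799.517745  ])}
top {'fx': 385.6610502457688, 'fy': 385.6610502457688, 'cx': 255.36283631799466, 'cy': 195.59802262949256, 'R': array([[ 0.05119816, -0.99868345,  0.00318068],
       [-0.97600751, -0.05071005, -0.21174944],
       [ 0.21163196,  0.00773681, -0.97731881]]), 't': array([-12.06176529, 586.6687162 , 796.84374337])}
```

View pics/side0.png

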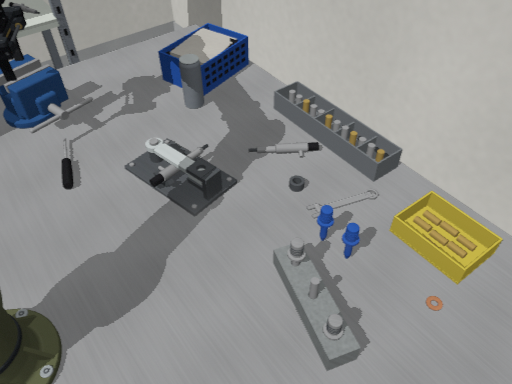

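View pics/top0.png

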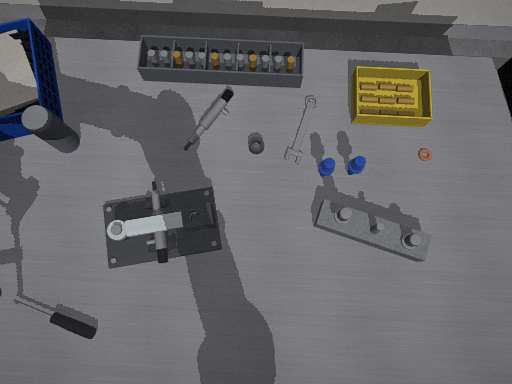

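The side view shows the rack at about (315,300). The pin at (297,250) has bare shank under its collar, so it is the long one. The dowel is at (314,288), and the pin at (335,325) sits flush, so it is the short one. The fork is at (205,178) in the side view and about (200,212) in the top view. I'll zoom in.

```bash
python3 - <<'E'
import cv2,numpy as np
s=cv2.imread("pics/side0.png");t=cv2.imread("pics/top0.png")
def crop(im,x,y,w,h,f,g=1.0):
    c=im[y:y+h,x:x+w]; c=cv2.convertScaleAbs(c,alpha=g)
    return cv2.resize(c,(w*f,h*f),interpolation=cv2.INTER_CUBIC)
a=crop(s,175,140,65,75,6,2.5);b=crop(t,165,175,65,75,6,2.5)
cv2.imwrite("pics/fork.png",np.hstack([a,b]))
a=crop(s,270,230,65,75,6,1.3);b=crop(t,313,180,65,75,6,1.3)
cv2.imwrite("pics/pin.png",np.hstack([a,b]))
E
```

```text
(no output)
```

View pics/fork.png

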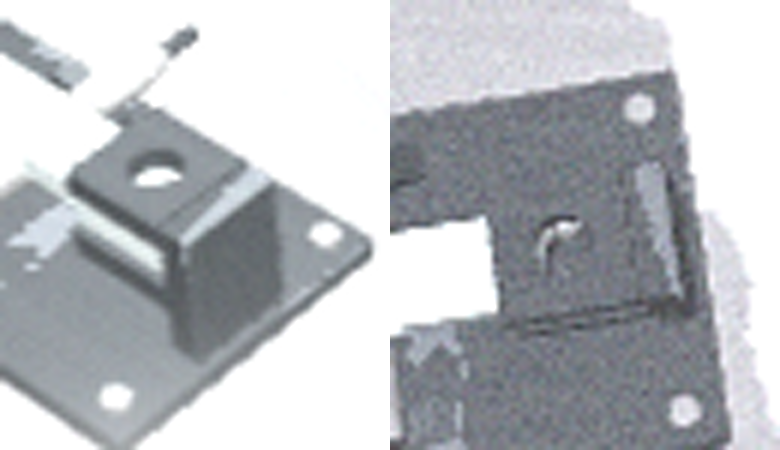

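View pics/pin.png

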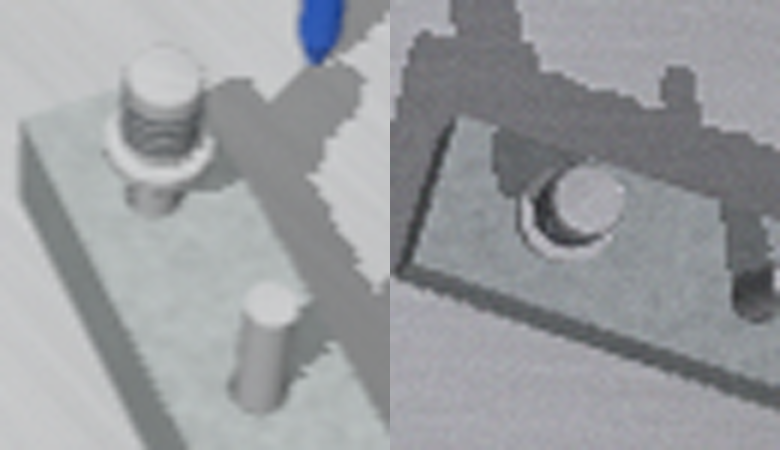

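```bash
cat > h.py <<'E'
import numpy as np,cv2
from plant import *
def ray(n,u,v):
    m=camera_model(n);R=m["R"];t=m["t"]
    return -R.T@t, R.T@np.array([(u-m["cx"])/m["fx"],(v-m["cy"])/m["fy"],1])
def onz(n,u,v,z):
    c,d=ray(n,u,v); return c+d*(z-c[2])/d[2]
def tri(a,b):
    c1,d1=ray("side",*a);c2,d2=ray("top",*b)
    k=np.linalg.lstsq(np.c_[d1,-d2],c2-c1,rcond=None)[0]
    p,q=c1+k[0]*d1,c2+k[1]*d2
    return (p+q)/2,np.linalg.norm(p-q)
def proj(n,X):
    m=camera_model(n);p=m["R"]@np.asarray(X,float)+m["t"];return m["fx"]*p[0]/p[2]+m["cx"],m["fy"]*p[1]/p[2]+m["cy"]
E
python3 - <<'E'
from h import *
s=cv2.imread("pics/side0.png");t=cv2.imread("pics/top0.png")
print("cams",ray("side",0,0)[0],ray("top",0,0)[0])
def z(im,x,y,w,h,f,lo,hi):
    c=im[y:y+h,x:x+w].astype(float);c=np.clip((c-lo)/(hi-lo)*255,0,255).astype('uint8')
    c=cv2.resize(c,(w*f,h*f),interpolation=cv2.INTER_NEAREST)
    for i in range(0,w,5): cv2.putText(c,str(x+i),(i*f,8),0,.3,(0,0,255));cv2.line(c,(i*f,0),(i*f,h*f),(0,0,120),1)
    for i in range(0,h,5): cv2.putText(c,str(y+i),(0,i*f+8),0,.3,(0,0,255));cv2.line(c,(0,i*f),(w*f,i*f),(0,0,120),1)
    return c
cv2.imwrite("pics/hole.png",np.hstack([z(s,186,156,36,36,11,20,150),z(t,182,198,36,36,11,20,90)]))
# knob
print("knob top",tri((297.2,243),(346.3,213.3)))
E
```

```text
cams [ 171.51881008 -553.50986955  780.26468503] [404.57301298  11.53908561 903.035518  ]
knob top (array([ 548.56928772, -173.94040413,  107.07207406]), np.float64(0.8379574883001716))
```

View pics/hole.png

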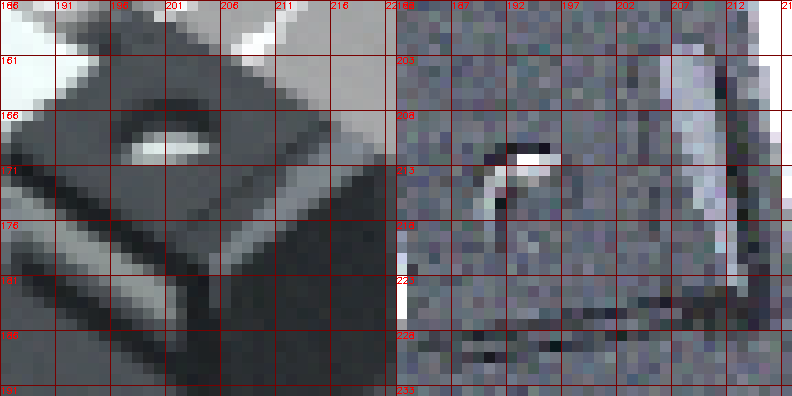

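```bash
python3 - <<'E'
from h import *
from scipy.spatial.transform import Rotation as Ro
s=read_state();q=s["eef_rot"];R=Ro.from_quat([q[1],q[2],q[3],q[0]]).as_matrix();print(R.round(3))
print("short",tri((336,318),(416,238)),"dowel",tri((315.3,280.5),(380.5,224.5)))
# blue pins and masks
for n in("side","top"):
    im=cv2.imread(f"pics/{n}0.png");h=cv2.cvtColor(im,cv2.COLOR_BGR2HSV)
print("fork hole side z78",onz("side",201.4,169,78),"top",onz("top",194,215.5,78))
p=onz("side",201.4,169,78)
for a in np.arange(0,360,45):
    X=p+10.5*np.array([np.cos(np.radians(a)),np.sin(np.radians(a)),0]);print(a,np.round(proj("side",X),1),np.round(proj("top",X),1))
E
```

```text
[[-0.001  0.447  0.894]
 [-0.002  0.894 -0.447]
 [-1.    -0.002  0.   ]]
short (array([ 506.57557935, -325.82870939,   87.60755221]), np.float64(1.1759626744072313)) dowel (array([ 529.86009494, -249.89071107,   89.59029715]), np.float64(4.109311354541938))
fork hole side z78 [529.89354551 142.82877261  78.        ] top [532.33876549 148.40184703  78.        ]
0 [205.2 167.1] [196.9 212. ]
45 [202.4 166. ] [193.3 213.2]
90 [199.  166.6] [191.6 216.5]
135 [197.  168.6] [192.8 220. ]
180 [197.5 170.9] [196.1 221.6]
225 [200.4 172. ] [199.6 220.3]
270 [203.8 171.4] [201.3 217. ]
315 [205.8 169.4] [200.2 213.5]
```

```bash
python3 -m inch '[[0,-6,47,0.0765,0,0,0.4],[0,-6,47,0.0765,0,0,0.4],[0,-6,47,0.0765,0,0,0.4],[0,-6,47,0.0765,0,0,0.4],[0,-6,47,0.0765,0,0,0.4],[0,-6,47,0.0765,0,0,0.4],[0,-6,47,0.0765,0,0,0.4],[0,-6,47,0.0765,0,0,0.4],[0,-6,47,0.0765,0,0,0.4],[0,-6,47,0.0765,0,0,0.4],[0,-6,47,0.0765,0,0,0.4],[0,-6,47,0.0765,0,0,0.4]]'
python3 - <<'E'
from h import *
for n in ("side","top"):
    im=get_image(n); cv2.imwrite(f"pics/{n}1.png",im[:,:,::-1])
print(read_state()["joint_pos"])
a=cv2.imread("pics/side1.png");b=cv2.imread("pics/top1.png")
cv2.imwrite("pics/two1.png",cv2.resize(np.hstack([a,b]),(800,300)))
def z(im,x,y,w,h,f,lo,hi):
    c=im[y:y+h,x:x+w].astype(float);c=np.clip((c-lo)/(hi-lo)*255,0,255).astype('uint8')
    c=cv2.resize(c,(w*f,h*f),interpolation=cv2.INTER_NEAREST)
    for i in range(0,w,5): cv2.putText(c,str(x+i),(i*f,8),0,.3,(0,0,255));cv2.line(c,(i*f,0),(i*f,h*f),(0,0,120),1)
    for i in range(0,h,5): cv2.putText(c,str(y+i),(0,i*f+8),0,.3,(0,0,255));cv2.line(c,(0,i*f),(w*f,i*f),(0,0,120),1)
    return c
cv2.imwrite("pics/hole1.png",np.hstack([z(a,182,156,36,36,11,20,160),z(b,182,198,36,36,11,20,120)]))
E
```

```text
time_s: 1.3
tcp_pos: [582.2, 114.0, 222.1]
eef_rot: [0.544, 0.451, 0.544, -0.452]
force: [-0.4, -0.0, -0.8]
gripper_width: 52.1
[-0.53052079  0.20151221  0.3513244   1.61232731 -0.06579765  1.34045179
  0.0039416 ]
```

View pics/two1.png

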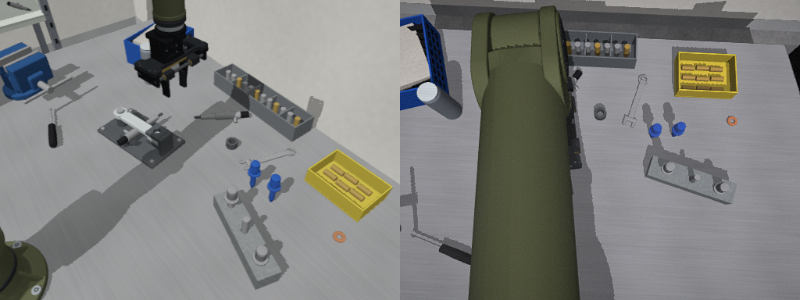

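View pics/hole1.png

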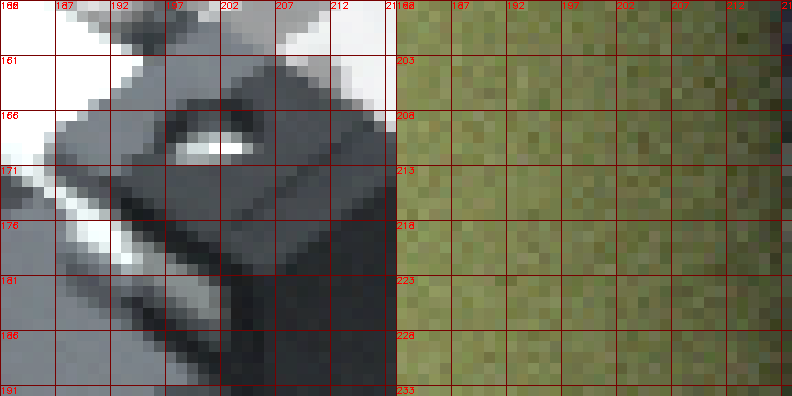

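The side view shows the arm over the fixture at 205,90 (half scale), and the top view is blocked by the arm. The hole in the side picture spans columns 196.5–206. I'll move on to the pin.

```bash
cat >> h.py <<'E'
from scipy.spatial.transform import Rotation as Ro
def plan(target,yaw_deg=None,n=1):
    """rows (constant turn about tool x), target xyz, yaw of jaw y axis"""
    s=read_state();q=s["eef_rot"];R=Ro.from_quat([q[1],q[2],q[3],q[0]]).as_matrix();p=np.array(s["tcp_pos"])
    Rt=R
    if yaw_deg is not None:
        y=np.array([np.cos(np.radians(yaw_deg)),np.sin(np.radians(yaw_deg)),0]);x=np.array([0,0,-1.]);Rt=np.c_[x,y,np.cross(x,y)]
    w=Ro.from_matrix(R.T@Rt).as_rotvec()
    print("pos",p.round(1),"jawyaw",np.degrees(np.arctan2(R[1,1],R[0,1])).round(2),"turn",w.round(3))
    C=R.copy()
    for i in range(n):
        print((C.T@((np.array(target)-p)/n)).round(1),(w/n).round(4));C=C@Ro.from_rotvec(w/n).as_matrix()
E
python3 - <<'E'
from h import *
plan([549,-173,222],-15.4,7)
E
```

```text
pos [583.3 105.7 222.7] jawyaw 10.01 turn [ 0.443  0.005 -0.001]
[  0.3 -11.7  38.4] [ 0.0633  0.0007 -0.0001]
[ 0.3 -9.3 39. ] [ 0.0633  0.0007 -0.0001]
[ 0.2 -6.8 39.5] [ 0.0633  0.0007 -0.0001]
[ 0.2 -4.3 39.9] [ 0.0633  0.0007 -0.0001]
[ 0.2 -1.8 40.1] [ 0.0633  0.0007 -0.0001]
[ 0.2  0.8 40.1] [ 0.0633  0.0007 -0.0001]
[ 0.1  3.3 40. ] [ 0.0633  0.0007 -0.0001]
```

```bash
python3 -m inch '[[0,-12,38,0.063,0,0,0.4],[0,-9,39,0.063,0,0,0.4],[0,-7,39.5,0.063,0,0,0.4],[0,-4,40,0.063,0,0,0.4],[0,-2,40,0.063,0,0,0.4],[0,1,40,0.063,0,0,0.4],[0,3,40,0.063,0,0,0.4],[0,0,0,0,0,0,0.4],[0,0,0,0,0,0,0.4]]'
python3 - <<'E'
from h import *
for n in ("side","top"):
    im=get_image(n); cv2.imwrite(f"pics/{n}2.png",im[:,:,::-1])
plan([549,-173,222],-15.4,1)
a=cv2.imread("pics/side2.png");b=cv2.imread("pics/top2.png")
cv2.imwrite("pics/two2.png",cv2.resize(np.hstack([a,b]),(800,300)))
def z(im,x,y,w,h,f,lo,hi):
    c=im[y:y+h,x:x+w].astype(float);c=np.clip((c-lo)/(hi-lo)*255,0,255).astype('uint8')
    c=cv2.resize(c,(w*f,h*f),interpolation=cv2.INTER_NEAREST)
    for i in range(0,w,5): cv2.putText(c,str(x+i),(i*f,8),0,.3,(0,0,255));cv2.line(c,(i*f,0),(i*f,h*f),(0,0,120),1)
    for i in range(0,h,5): cv2.putText(c,str(y+i),(0,i*f+8),0,.3,(0,0,255));cv2.line(c,(0,i*f),(w*f,i*f),(0,0,120),1)
    return c
cv2.imwrite("pics/hole2.png",np.hstack([z(a,182,156,36,36,11,20,160),z(b,182,198,36,36,11,20,160)]))
E
```

```text
time_s: 2.3
tcp_pos: [551.3, -163.6, 222.3]
eef_rot: [-0.432, -0.559, -0.433, 0.559]
force: [-0.0, 1.0, -0.9]
gripper_width: 52.2
pos [ 552.  -161.   222.2] jawyaw -14.31 turn [ 0.019 -0.001  0.001]
[ 0.2  0.  12.3] [ 0.0191 -0.0008  0.0007]
```

View pics/two2.png

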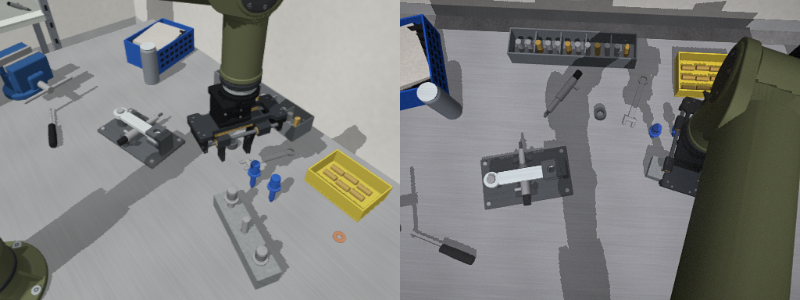

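View pics/hole2.png

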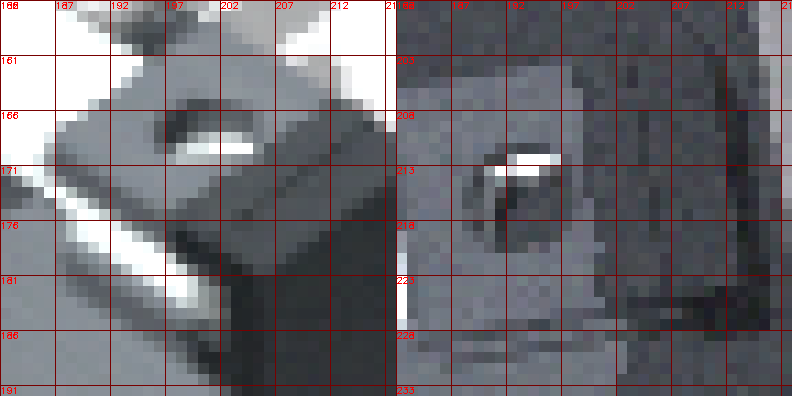

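```bash
python3 - <<'E'
from h import *
print("hole",tri((200.1,167.6),(192.5,215.7)),onz("side",200.1,167.6,78),onz("top",192.5,215.7,78))
# knob top discs: segment bright disc + ellipse fit in initial images
for n,(x,y) in (("side",(297,242)),("top",(346,213))):
    im=cv2.imread(f"pics/{n}0.png",0);w=12
    c=im[y-w:y+w+1,x-w:x+w+1];big=cv2.resize(c,None,fx=20,fy=20,interpolation=cv2.INTER_NEAREST)
    cv2.imwrite(f"pics/k{n}.png",cv2.convertScaleAbs(big,alpha=1.2))
a=cv2.imread("pics/kside.png");b=cv2.imread("pics/ktop.png")
for i in range(0,25,5):
  for p in(a,b):
    cv2.line(p,(i*20,0),(i*20,500),(0,0,255),1);cv2.line(p,(0,i*20),(500,i*20),(0,0,255),1)
cv2.imwrite("pics/knob.png",cv2.resize(np.hstack([a,b]),(800,400)))
c1=tri((296.75,242.6),(345.9,212.9));print("knob",c1,onz("side",296.75,242.6,109),onz("top",345.9,212.9,109))
E
```

```text
hole (array([532.09292171, 152.28856742,  74.42992797]), np.float64(0.41361304688039346)) [530.07278815 148.78430421  78.        ] [531.7345521  151.60374101  78.        ]
knob (array([ 548.9352808 , -172.86511171,  107.16335106]), np.float64(1.7565830901629917)) [ 547.01460433 -173.66861843  109.        ] [ 549.40899971 -172.8533721   109.        ]
```

View pics/knob.png

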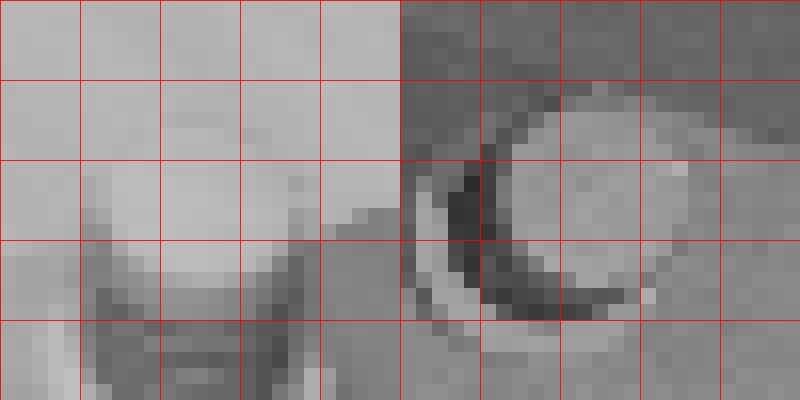

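```bash
python3 -m inch '[[0,0,12,0.019,0,0,0.4],[0,0,0,0,0,0,0.4],[0,0,0,0,0,0,0.4]]'
python3 - <<'E'
from h import *
print("knob",tri((296.4,242.1),(345.5,212.2)))
plan([548.7,-172.5,80],-15.4,1)
E
```

```text
time_s: 2.7
tcp_pos: [548.8, -174.3, 222.6]
eef_rot: [0.428, 0.563, 0.428, -0.563]
force: [0.6, -0.5, 0.3]
gripper_width: 52.2
knob (array([ 549.80169711, -171.72847731,  107.20037368]), np.float64(2.991547898295081))
pos [ 548.8 -174.3  222.6] jawyaw -15.53 turn [-0.002 -0.    -0.   ]
[142.6  -0.6  -1.7] [-0.0023 -0.0001 -0.0001]
```

```bash
python3 -m inch '[[34,0,-1,0,0,0,0.4],[34,0,0,0,0,0,0.4],[34,0,0,0,0,0,0.4],[0,0,0,0,0,0,0.4],[0,0,0,0,0,0,0.4]]'
python3 - <<'E'
from h import *
a=get_image("side")[:,:,::-1];b=get_image("top")[:,:,::-1]
print(read_state()["tcp_pos"])
cv2.imwrite("pics/two3.png",np.hstack([cv2.resize(a[150:350,200:400],(400,400)),cv2.resize(b[100:300,260:460],(400,400))]))
E
```

```text
time_s: 3.2
tcp_pos: [549.1, -173.1, 120.9]
eef_rot: [-0.428, -0.563, -0.428, 0.563]
force: [1.2, 0.5, 0.4]
gripper_width: 52.2
[ 550.58889511 -173.68784552  122.74745148]
```

View pics/two3.png

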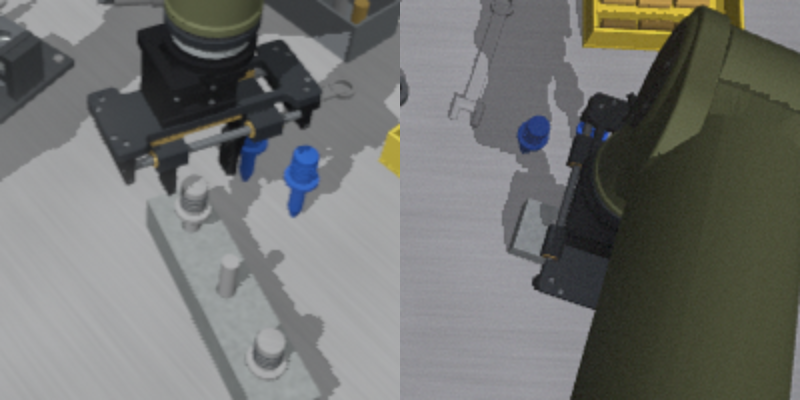

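The side view shows the fingers at about (165,180) and (230,160), straddling the knob at (193,190) and clear of the blue pins. I'll descend and close.

```bash
python3 -m inch '[[14,0,0,0,0,0,0.4],[14,0,0,0,0,0,0.4],[13,0,0,0,0,0,0.4],[0,0,0,0,0,0,0.4],[0,0,0,0,0,0,1],[0,0,0,0,0,0,1],[0,0,0,0,0,0,1],[0,0,0,0,0,0,1]]'
```

```text
time_s: 4.1
tcp_pos: [549.4, -173.4, 80.1]
eef_rot: [0.428, 0.563, 0.428, -0.563]
force: [-0.5, 1.0, 0.7]
gripper_width: 28.2
```

```bash
python3 -m inch '[[0,0,0,0,0,0,1],[0,0,0,0,0,0,1],[-10,0,0,0,0,0,1],[-20,0,0,0,0,0,1],[-30,0,0,0,0,0,1],[-40,0,0,0,0,0,1],[-20,0,0,0,0,0,1],[0,0,0,0,0,0,1],[0,0,0,0,0,0,1]]'
python3 - <<'E'
from h import *
a=get_image("side")[:,:,::-1]
cv2.imwrite("pics/side4.png",cv2.resize(a[100:350,180:430],(600,600)))
plan([565,50,200],None,1)
E
```

```text
time_s: 5.0
tcp_pos: [548.7, -173.2, 199.0]
eef_rot: [-0.428, -0.563, -0.428, 0.563]
force: [-0.2, -0.1, -2.8]
gripper_width: 25.1
pos [ 548.1 -172.9  198.1] jawyaw -15.52 turn [0. 0. 0.]
[  -1.8  -43.4 -219.3] [0. 0. 0.]
```

View pics/side4.png

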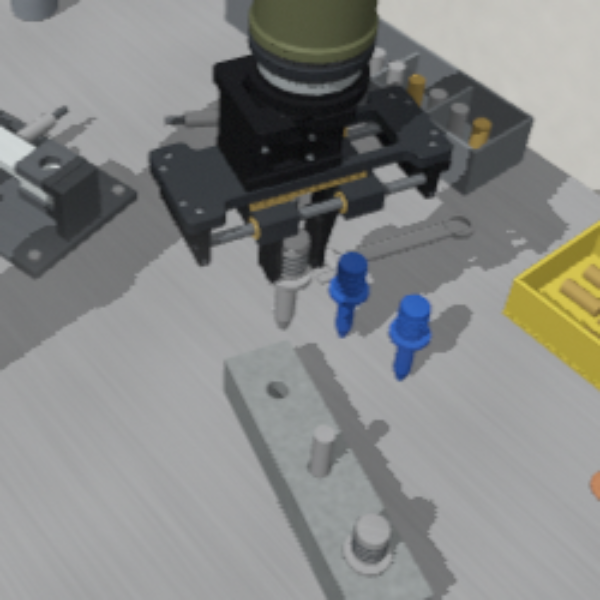

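```bash
python3 - <<'E'
from h import *
plan([531,149,200],None,8)
E
```

```text
pos [ 548.1 -172.9  198.1] jawyaw -15.52 turn [0. 0. 0.]
[ -0.2 -12.8 -38.2] [0. 0. 0.]
[ -0.2 -12.8 -38.2] [0. 0. 0.]
[ -0.2 -12.8 -38.2] [0. 0. 0.]
[ -0.2 -12.8 -38.2] [0. 0. 0.]
[ -0.2 -12.8 -38.2] [0. 0. 0.]
[ -0.2 -12.8 -38.2] [0. 0. 0.]
[ -0.2 -12.8 -38.2] [0. 0. 0.]
[ -0.2 -12.8 -38.2] [0. 0. 0.]
```

```bash
python3 -m inch '[[0,-6,-19,0,0,0,1],[0,-13,-38,0,0,0,1],[0,-13,-38,0,0,0,1],[0,-13,-38,0,0,0,1],[0,-13,-38,0,0,0,1],[0,-13,-38,0,0,0,1],[0,-13,-38,0,0,0,1],[0,-13,-38,0,0,0,1],[0,-6,-19,0,0,0,1],[0,0,0,0,0,0,1],[0,0,0,0,0,0,1]]'
python3 - <<'E'
from h import *
a=get_image("side")[:,:,::-1];b=get_image("top")[:,:,::-1]
cv2.imwrite("pics/side5.png",a);cv2.imwrite("pics/top5.png",b)
cv2.imwrite("pics/two5.png",np.hstack([cv2.resize(a[80:230,120:270],(400,400),interpolation=2),cv2.resize(b[130:280,120:270],(400,400),interpolation=2)]))
plan([531,149,200],None,1)
t=read_state()["tcp_pos"]
for dz in(27,0,-11,-71): print(dz,np.round(proj("side",t+np.array([0,0,dz])),1),np.round(proj("top",t+np.array([0,0,dz])),1))
E
```

```text
time_s: 6.15
tcp_pos: [530.2, 146.6, 197.7]
eef_rot: [-0.428, -0.561, -0.428, 0.564]
force: [0.3, -1.3, -2.2]
gripper_width: 25.5
pos [530.9 145.2 198.5] jawyaw -15.65 turn [0. 0. 0.]
[-1.5 -0.9 -3.7] [0. 0. 0.]
27 [194.4 115.9] [183.2 203.1]
0 [195.8 126.4] [185.8 205.9]
-11 [196.3 130.5] [186.8 207. ]
-71 [199.1 151.9] [191.8 212.4]
```

View pics/two5.png

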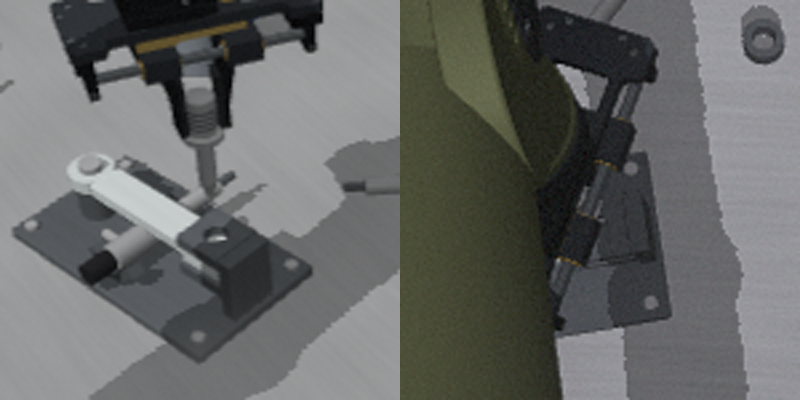

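The pin hangs straight: knob (195.6,115.4), tip (198.2,151.9), within 1 px of where the arm pose predicts. Next I'll go down until the tip is just above the hole.

```bash
python3 -m inch '[[14,-0.9,-4.5,0,0,0,1],[14,0,0,0,0,0,1],[13,0,0,0,0,0,1],[0,0,0,0,0,0,1],[0,0,0,0,0,0,1]]'
python3 - <<'E'
from h import *
a=get_image("side")[:,:,::-1];b=get_image("top")[:,:,::-1]
cv2.imwrite("pics/side6.png",a)
cv2.imwrite("pics/two6.png",np.hstack([cv2.resize(a[130:190,170:230],(480,480),interpolation=2),cv2.resize(b[180:240,160:220],(320,320)).repeat(1,0) if 0 else cv2.copyMakeBorder(cv2.resize(b[180:240,160:220],(300,300)),0,180,0,0,0)]))
plan([531,150,156],None,1)
t=read_state()["tcp_pos"]
for dz in(27,0,-11,-71): print(dz,np.round(proj("side",t+np.array([0,0,dz])),1))
E
```

```text
time_s: 6.75
tcp_pos: [531.2, 151.4, 157.9]
eef_rot: [-0.428, -0.563, -0.428, 0.563]
force: [1.3, -0.4, -2.2]
gripper_width: 25.2
pos [531.9 151.7 159. ] jawyaw -15.54 turn [0. 0. 0.]
[ 3.  -0.5  1.9] [0. 0. 0.]
27 [195.2 129.4]
0 [196.5 139.2]
-11 [197.  143.1]
-71 [199.7 163.4]
```

View pics/two6.png

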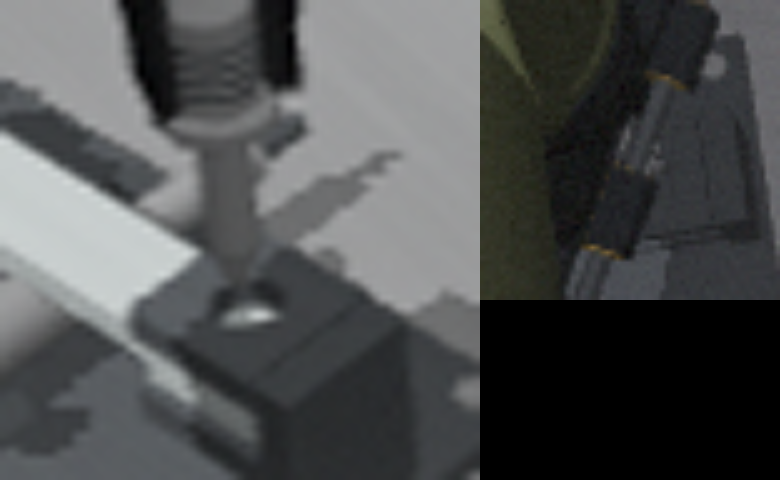

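```bash
python3 -m inch '[[5,0,3.5,0,0,0,1],[0,0,0,0,0,0,1],[0,0,0,0,0,0,1]]'
python3 - <<'E'
from h import *
a=get_image("side")[:,:,::-1]
cv2.imwrite("pics/side7.png",a)
c=cv2.resize(a[140:185,180:225],(540,540),interpolation=0)
for i in range(0,45,5):
    cv2.line(c,(i*12,0),(i*12,540),(0,0,160),1);cv2.line(c,(0,i*12),(540,i*12),(0,0,160),1)
cv2.imwrite("pics/s7.png",c)
plan([531,149,153],None,1)
t=np.array(read_state()["tcp_pos"])
print(np.round(proj("side",t+[0,0,-71]),1),np.round(proj("side",[t[0],t[1],78]),1))
E
```

```text
time_s: 7.15
tcp_pos: [530.6, 148.1, 153.6]
eef_rot: [0.428, 0.563, 0.428, -0.563]
force: [-0.9, 0.1, -2.0]
gripper_width: 25.3
pos [530.7 148.3 153.8] jawyaw -15.53 turn [0. 0. 0.]
[ 0.8  0.1 -0.7] [0. 0. 0.]
[200.2 166.1] [200.4 167.6]
```

View pics/s7.png

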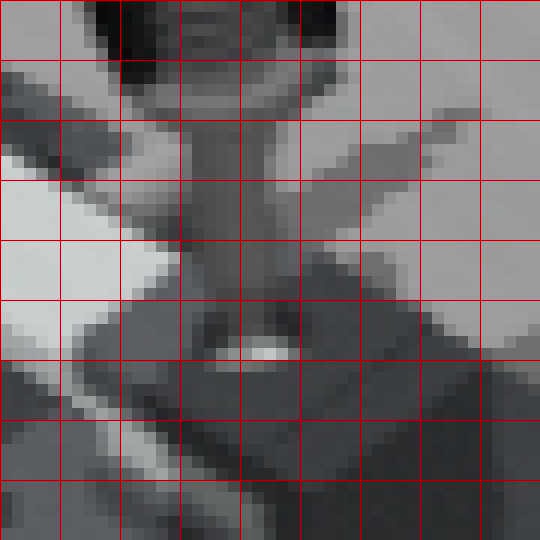

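```bash
python3 -m inch '[[4,-0.2,1,0,0,0,1],[6,0,0,0,0,0,1],[5,0,0,0,0,0,1],[0,0,0,0,0,0,1]]'
python3 - <<'E'
from h import *
a=get_image("side")[:,:,::-1]
s=read_state();print(s["tcp_pos"],s["force"],s["moment"])
c=cv2.resize(a[140:185,180:225],(540,540),interpolation=0)
for i in range(0,45,5):
    cv2.line(c,(i*12,0),(i*12,540),(0,0,160),1);cv2.line(c,(0,i*12),(540,i*12),(0,0,160),1)
cv2.imwrite("pics/s8.png",c)
E
```

```text
time_s: 7.6
tcp_pos: [529.3, 147.3, 137.3]
eef_rot: [-0.428, -0.562, -0.428, 0.564]
force: [-0.2, 0.4, -1.4]
gripper_width: 25.5
[529.68243065 147.33370959 137.87004331] [ 0.23220583  0.04913409 -1.19092434] [-0.10933035  0.04935966  0.05566556]
```

View pics/s8.png

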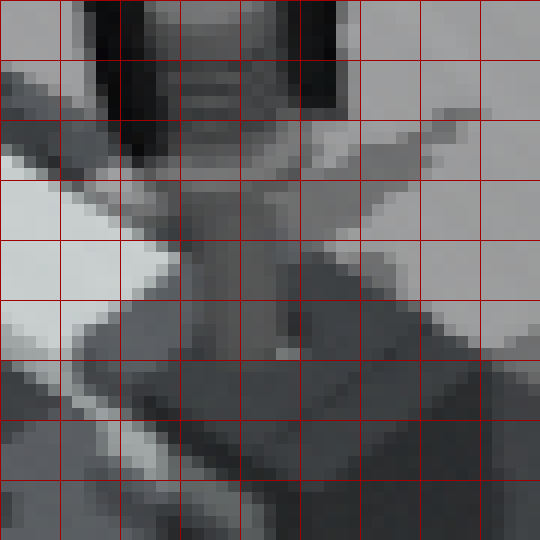

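The tip is 11 mm into the hole with no contact force. The shank sits about 1 px left of the hole centre, so I'll shift it slightly and continue down.

```bash
python3 -m inch '[[0,1.4,0.6,0,0,0,1],[4,0,0,0,0,0,1],[4,0,0,0,0,0,1],[0,0,0,0,0,0,1]]'
python3 - <<'E'
from h import *
a=get_image("side")[:,:,::-1]
s=read_state();print(s["tcp_pos"],s["force"],s["moment"])
c=cv2.resize(a[140:185,180:225],(540,540),interpolation=0)
for i in range(0,45,5):
    cv2.line(c,(i*12,0),(i*12,540),(0,0,160),1);cv2.line(c,(0,i*12),(540,i*12),(0,0,160),1)
cv2.imwrite("pics/s9.png",c)
E
```

```text
time_s: 8.05
tcp_pos: [531.0, 146.6, 129.9]
eef_rot: [-0.428, -0.563, -0.428, 0.563]
force: [0.1, 0.7, -2.9]
gripper_width: 25.3
[531.08377416 146.67703643 130.15454602] [ 0.80675759  1.2862421  -2.89144171] [ 0.11294671  0.03918841 -0.00709384]
```

View pics/s9.png

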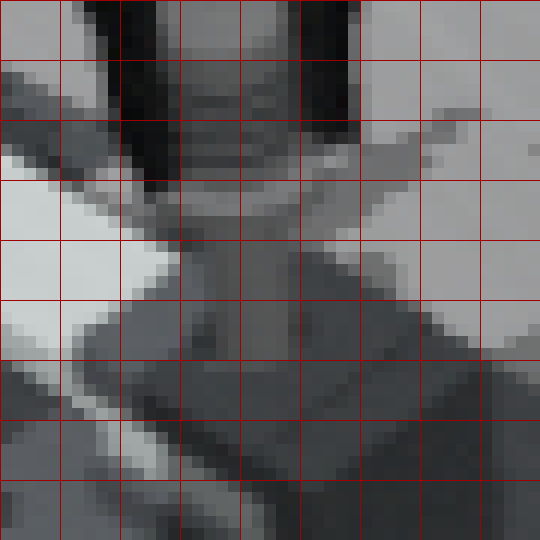

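The shank is now centred in the hole (about 213–295 against 195–305 in the crop) and the sideways force is about 1 N. Pushing on.

```bash
python3 -m inch '[[4,0,0,0,0,0,1],[4,0,0,0,0,0,1],[4,0,0,0,0,0,1],[0,0,0,0,0,0,1]]'; python3 -m inch '[[4,0,0,0,0,0,1],[4,0,0,0,0,0,1],[0,0,0,0,0,0,1]]'
```

```text
time_s: 8.5
tcp_pos: [531.7, 146.6, 118.2]
eef_rot: [0.428, 0.563, 0.428, -0.563]
force: [2.6, 2.5, -3.8]
gripper_width: 25.3
time_s: 8.8
tcp_pos: [531.2, 146.6, 110.2]
eef_rot: [0.428, 0.563, 0.428, -0.563]
force: [0.6, 1.0, -3.8]
gripper_width: 25.3
```

```bash
python3 - <<'E'
from h import *
a=get_image("side")[:,:,::-1]
s=read_state();print(s["tcp_pos"],s["force"],s["moment"])
c=cv2.resize(a[120:195,170:245],(600,600),interpolation=2)
cv2.imwrite("pics/s10.png",c)
t=np.array(s["tcp_pos"])
for dz in(29,-5,-11): print(dz,((np.array(proj("side",t+[0,0,dz]))-[170,120]+.5)*8).round(0))
E
```

```text
[531.22715504 146.64179233 110.07183661] [ 2.51055145  2.2020454  -4.07961307] [ 0.32242838 -0.43607353 -0.01054857]
29 [231. 224.]
-5 [243. 317.]
-11 [245. 333.]
```

View pics/s10.png

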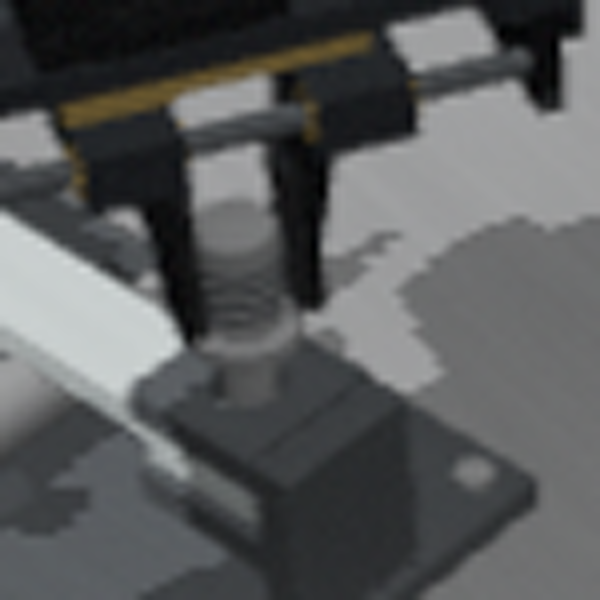

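The pin has not slipped in the hand: knob top (237,230), collar (248,335). About 21 mm remains.

```bash
python3 -m inch '[[3,0.3,-0.6,0,0,0,1],[4,0,0,0,0,0,1],[0,0,0,0,0,0,1]]'; python3 -m inch '[[4,0,0,0,0,0,1],[3,0,0,0,0,0,1],[0,0,0,0,0,0,1]]'
```

```text
time_s: 9.15
tcp_pos: [531.4, 146.8, 102.6]
eef_rot: [-0.428, -0.563, -0.428, 0.563]
force: [2.0, 2.2, -4.3]
gripper_width: 25.3
time_s: 9.45
tcp_pos: [531.3, 146.9, 95.7]
eef_rot: [-0.428, -0.563, -0.428, 0.563]
force: [1.3, 0.8, -2.7]
gripper_width: 25.4
```

```bash
python3 -m inch '[[3,0,0,0,0,0,1],[3,0,0,0,0,0,1],[0,0,0,0,0,0,1]]'; python3 - <<'E'
from h import *
a=get_image("side")[:,:,::-1]
s=read_state();print(s["tcp_pos"],s["force"],s["moment"])
c=cv2.resize(a[120:195,170:245],(600,600),interpolation=2)
cv2.imwrite("pics/s11.png",c)
t=np.array(s["tcp_pos"])
for dz in(29,-5,-11): print(dz,((np.array(proj("side",t+[0,0,dz]))-[170,120]+.5)*8).round(0))
E
```

```text
time_s: 9.75
tcp_pos: [531.4, 147.0, 89.8]
eef_rot: [-0.428, -0.563, -0.428, 0.563]
force: [1.2, 0.9, -3.2]
gripper_width: 25.3
[531.34720006 146.92283767  89.73502413] [ 1.51858774  1.71624088 -3.67454916] [ 0.28486778 -0.28074609 -0.00111383]
29 [238. 279.]
-5 [250. 369.]
-11 [252. 385.]
```

View pics/s11.png

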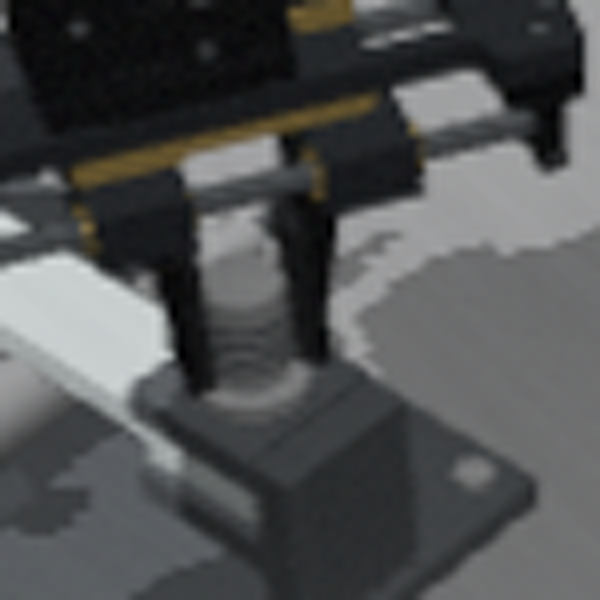

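The collar now looks about on the fork top at (262,395). I'll press in small steps until the force rises.

```bash
python3 -m inch '[[1,0,0,0,0,0,1],[0,0,0,0,0,0,1]]';python3 -m inch '[[1,0,0,0,0,0,1],[0,0,0,0,0,0,1]]';
```

```text
time_s: 10.0
tcp_pos: [531.5, 147.0, 89.5]
eef_rot: [-0.428, -0.563, -0.428, 0.563]
force: [-0.1, 1.5, -0.6]
gripper_width: 25.0
time_s: 10.2
tcp_pos: [531.7, 147.1, 89.1]
eef_rot: [0.428, 0.563, 0.428, -0.563]
force: [-2.4, 0.6, 4.6]
gripper_width: 25.2
```

```bash
python3 -m inch '[[1,0,0,0,0,0,1],[0,0,0,0,0,0,1]]'
```

```text
time_s: 10.4
tcp_pos: [531.7, 147.1, 89.0]
eef_rot: [0.428, 0.563, 0.428, -0.563]
force: [-4.9, -0.2, 10.4]
gripper_width: 25.1
```

```bash
python3 -m inch '[[2,0,0,0,0,0,1],[0,0,0,0,0,0,1]]';python3 -m inch '[[2,0,0,0,0,0,1],[0,0,0,0,0,0,1]]'; python3 - <<'E'
from h import *
a=get_image("side")[:,:,::-1]
cv2.imwrite("pics/s12.png",cv2.resize(a[120:195,170:245],(600,600),interpolation=2))
E
```

```text
time_s: 10.6
tcp_pos: [531.6, 147.3, 88.7]
eef_rot: [0.427, 0.563, 0.428, -0.563]
force: [-9.1, -1.6, 21.1]
gripper_width: 25.3
time_s: 10.8
tcp_pos: [531.7, 147.3, 88.6]
eef_rot: [0.427, 0.563, 0.429, -0.563]
force: [-13.4, -2.2, 31.7]
gripper_width: 25.4
```

View pics/s12.png

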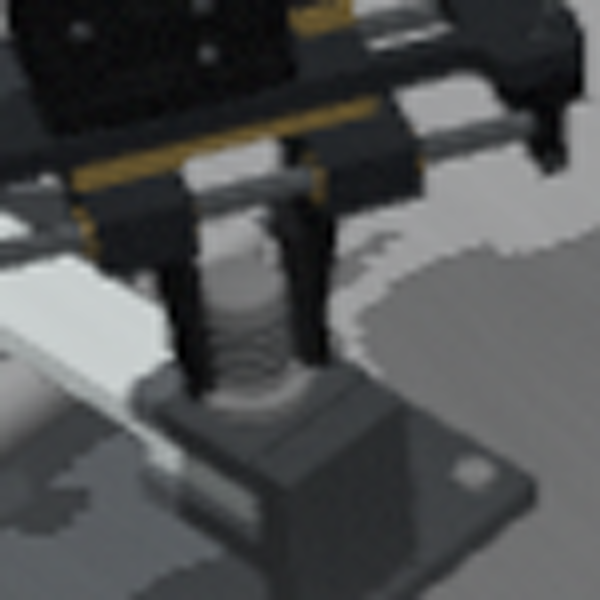

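The collar is hard on the fork at 32 N and the tool has stopped moving. I'll relax the press, open the fingers and retreat.

```bash
python3 -m inch '[[-5,0,0,0,0,0,1],[0,0,0,0,0,0,0.4],[0,0,0,0,0,0,0.4],[0,0,0,0,0,0,0.4],[0,0,0,0,0,0,0.4]]'
```

```text
time_s: 11.35
tcp_pos: [531.7, 146.6, 88.0]
eef_rot: [-0.428, -0.563, -0.428, 0.563]
force: [-0.1, -0.9, 0.3]
gripper_width: 48.3
```

Now rise straight up 115 mm, then move toward −y so the top camera is clear.

```bash
python3 -m inch '[[-15,0,0,0,0,0,0.4],[-25,0,0,0,0,0,0.4],[-35,0,0,0,0,0,0.4],[-40,0,0,0,0,0,0.4],[0,10,40,0,0,0,0.4],[0,10,40,0,0,0,0.4],[0,10,40,0,0,0,0.4],[0,10,40,0,0,0,0.4],[0,5,20,0,0,0,0.4],[0,0,0,0,0,0,0.4],[0,0,0,0,0,0,0.4]]'; python3 - <<'E'
from h import *
a=get_image("side")[:,:,::-1];b=get_image("top")[:,:,::-1]
cv2.imwrite("pics/side13.png",a);cv2.imwrite("pics/top13.png",b)
cv2.imwrite("pics/two13.png",np.hstack([cv2.resize(a[130:190,170:230],(400,400),interpolation=2),cv2.resize(b[185:245,165:225],(400,400),interpolation=2)]))
cv2.imwrite("pics/all13.png",cv2.resize(np.hstack([a,b]),(800,300)))
for z in (118,84,78): print(z,[((np.array(proj(n,[531,148,z]))-o+.5)*400/60).round() for n,o in(("side",(170,130)),("top",(165,185)))])
E
```

```text
time_s: 12.45
tcp_pos: [527.2, -38.2, 204.4]
eef_rot: [0.428, 0.564, 0.428, -0.563]
force: [0.0, 0.5, 0.4]
gripper_width: 52.0
118 [array([196., 167.]), array([178., 190.])]
84 [array([206., 241.]), array([195., 208.])]
78 [array([207., 254.]), array([198., 211.])]
```

View pics/two13.png

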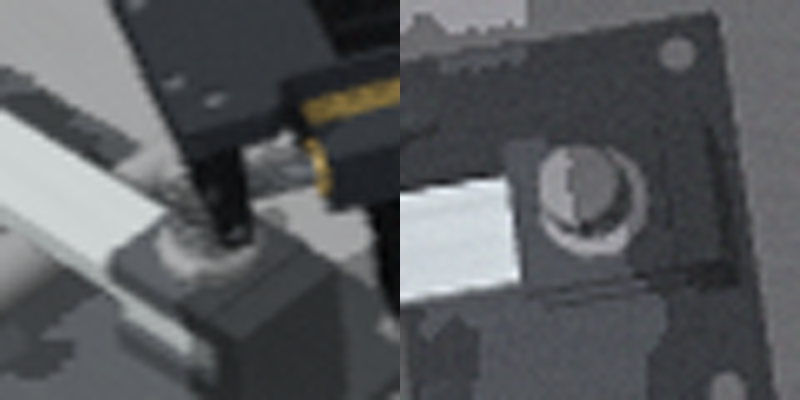

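View pics/all13.png

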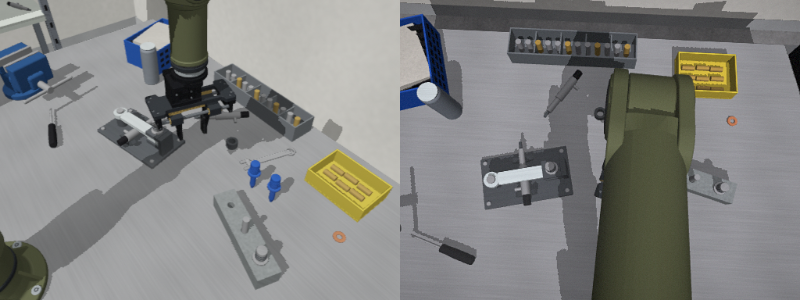

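In the top view the knob top is at crop (178,190), exactly where z=118 predicts. In the side view a finger occludes the pin, so I'll move clear for one last look.

```bash
python3 -m inch '[[-10,0,30,0,0,0,0.4],[-10,0,30,0,0,0,0.4],[0,0,40,0,0,0,0.4],[0,0,0,0,0,0,0.4],[0,0,0,0,0,0,0.4]]'; python3 - <<'E'
from h import *
a=get_image("side")[:,:,::-1];b=get_image("top")[:,:,::-1]
cv2.imwrite("pics/two14.png",np.hstack([cv2.resize(a[130:190,170:230],(400,400),interpolation=2),cv2.resize(b[185:245,165:225],(400,400),interpolation=2)]))
s=read_state();print(s["force"],s["tcp_pos"])
E
```

```text
time_s: 13.05
tcp_pos: [500.4, -134.2, 223.8]
eef_rot: [0.428, 0.563, 0.428, -0.563]
force: [-0.0, 0.4, -0.0]
gripper_width: 52.0
[ 0.37140762 -0.18013845 -0.10395609] [ 500.71507429 -132.67962691  223.42089819]
```

View pics/two14.png

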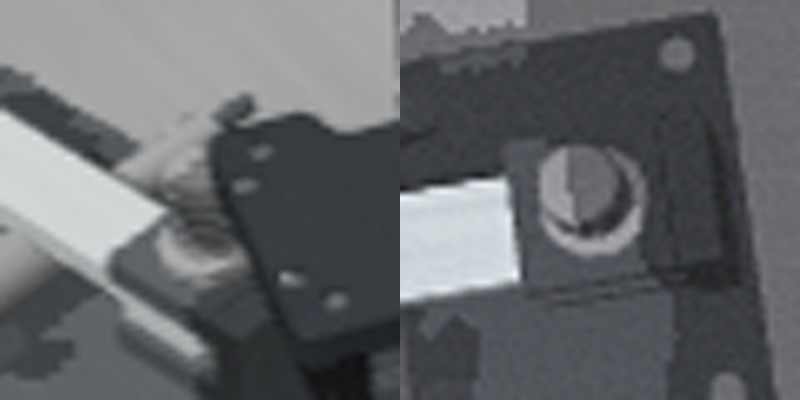

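```bash
python3 -m inch '[[0,40,0,0,0,0,0.4],[0,40,0,0,0,0,0.4],[0,40,0,0,0,0,0.4],[0,0,0,0,0,0,0.4],[0,0,0,0,0,0,0.4],[0,0,0,0,0,0,0.4]]'; python3 - <<'E'
from h import *
a=get_image("side")[:,:,::-1];b=get_image("top")[:,:,::-1]
cv2.imwrite("pics/two15.png",np.hstack([cv2.resize(a[130:190,170:230],(400,400),interpolation=2),cv2.resize(a,(400,300))[:, :].repeat(1,0) if 0 else cv2.copyMakeBorder(cv2.resize(a,(400,300)),0,100,0,0,0)]))
E
```

```text
time_s: 13.75
tcp_pos: [615.3, -165.8, 223.4]
eef_rot: [-0.428, -0.563, -0.429, 0.563]
force: [-0.0, 0.7, 0.3]
gripper_width: 52.3
```

View pics/two15.png

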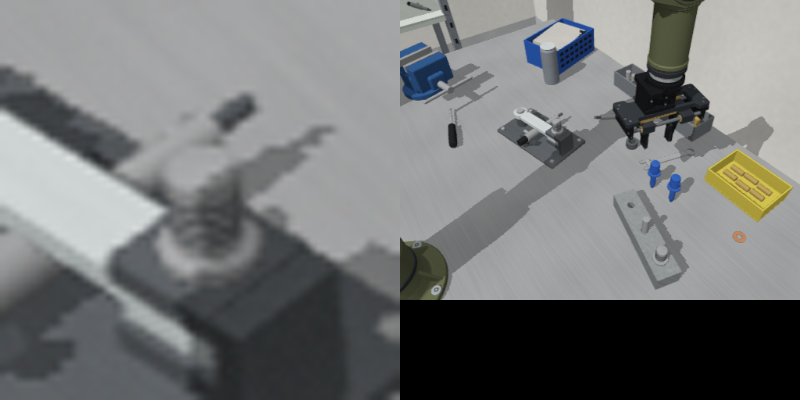

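The side view shows the knob top at crop (200,168), predicted (196,167), and the collar at (208,242), predicted (206,241). So the pin is upright and flush. The short pin and dowel are still in the rack.

```bash
python3 - <<'E'
from plant import *
print(finish_job(), read_state()["time_s"])
E
```

```text
the job is handed in; nothing more can be done
the job is handed in; nothing more can be done
```

I took the long headed pin from the rack and pushed it down through the fork and eye until its collar stopped on the fork. I then let go, moved the arm clear and handed the job in at about 14 s.

**Last checks:**
- **Seating:** the tool stopped at a height that puts the collar at about 78 mm, and it moved less than 1 mm more as the push rose to 32 N.
- **Pin pose:** after release, both cameras showed the knob top within about 1 px of a seated, upright pin. In the side view the collar matched too.
- **Bystanders:** the short pin and the dowel are still in their sockets. The arm touches nothing, with about 0 N at the wrist.

**Disagreements:**
- **Hole position:** on the 78 mm plane, the two cameras placed the hole about 3 mm apart. Triangulating them gave a fork height of 74 mm, against 78 mm in the text. I corrected the pin's position by eye in the side view as it went in.
- **Spring balls:** I never clearly felt the expected 5–15 N resistance; the force rose only when the collar reached the fork.

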